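Glue a plug into a carved board under a lever press

TASK

Take the slim round wooden plug out of the pocket tray and stand it fully home in the round socket in the middle of the carved octagonal board, with the press lever still up. Then bring the sprung press lever down until it is level, so that its foot bears on the plug, and finish while holding it there: the lever must stay level and must not be let go. Leave the other three wooden pieces in their pockets and everything else on the bench where it is.

Things in the scene. Friction and masses are not known exactly. Their poses are not given: they have to be found in the camera images.
- plug: the piece to use: slim round plug of dark wood, a plain upright cylinder 18 mm in diameter and 30 mm tall, standing in one of the tray's four pockets (which one varies). Origin at the centre of its underside, z up along it. About 14 g
- thick_plug: not to be used: thicker round plug of the same wood, 26 mm in diameter, 30 mm tall, in another pocket. Origin at the centre of its underside
- square_a: not to be used: square peg of the same wood, 18 x 18 x 30 mm tall, in another pocket. Origin at the centre of its underside
- square_b: not to be used: a second square peg, same as square_a, in the remaining pocket
- tray: fixed pale wooden block 130 x 130 x 24 mm high with four square pockets, 30 x 30 mm and 14 mm deep, centred 32 mm either way from its middle along its x and y. Origin at the centre of its underside; the pieces stand 16 mm proud of its top
- press: the whole lever press, fixed to the bench: steel bed 170 x 250 x 10 mm, on it a pale carved octagonal board about 160 mm across whose top is 24 mm above the bench, and the lever. Origin on the bench below the socket, axes as the socket's
- socket (a point): centre of the mouth of the round socket, 42 mm above the bench: upright, 21 mm in diameter, 14 mm deep, rim chamfered 2 mm, in a pale square boss 60 x 60 x 18 mm in the middle of the octagonal board. A plug fully home stands 16 mm proud of the boss. z up; x along the press's hinge axis; y from the socket to the press's pivot
- pivot (a point): hinge axis of the press lever, 75 mm above the bench, 110 mm from the socket towards the socket's +y, between two grey cheeks 46 mm apart over all that reach 92 mm above the bench. The press is fixed to the bench
- handle (a point): middle of the handle: a round wooden bar 18 mm in diameter, 130 mm long, parallel to the hinge axis, across the end of the steel lever (18 mm wide, 14 mm thick), 160 mm from the pivot. At rest about 234 mm above the bench, the lever leaning 7 degrees from upright towards the socket. With the lever level it is 75 mm above the bench, 50 mm beyond the socket (socket's -y)
- lever (a joint): angle of the press lever, rad: 0 fully raised (its rest, where a spring returns it), growing as it is brought down, 1.45 when the lever is level, stop at 1.60. Pushing the handle square to the lever takes about 2 N near the top to about 10 N when level on the plug
- foot: round rubber-faced foot under the lever, 24 mm in diameter, 110 mm from the pivot, so that it comes down on the plug in the socket. It gives on its own spring (16 mm stroke, 2 N to 12 N); it first meets a seated plug about 0.08 rad before the lever is level and is pushed in about 8 mm (about 7 N) when level. Origin at the middle of its lower face
- gouge: bystander: carving gouge about 210 mm long lying on the bench beside the tray, wooden handle 26 mm thick. Origin below its ferrule
- offcut_disc: bystander: loose wooden disc 44 mm across, 16 mm high, beside the tray. Origin at the centre of its underside
- wedge_block: bystander: loose wooden block 45 x 28 x 22 mm high, near the robot. Origin at the centre of its underside
- oilstone: bystander: black sharpening stone 60 x 170 x 35 mm high, far side. Origin at the centre of its underside
- mallet: bystander: round wooden carver's mallet standing on its head, 84 mm across, 210 mm tall, far side. Origin at the centre of its underside
- glue: bystander: white glue bottle 52 mm across, 130 mm tall, far side. Origin at the centre of its underside
Not all that is in view belongs to the job. Of the things that look like the tray, the larger one is meant.

How it is judged:
On the way:
1. the slim round plug stands fully home in the socket, let go, with the lever still up (horizontal distance between plug and socket below 0.004 m and z of plug in the frame of socket below -0.011 m and angle between plug's own z axis and vertical below 0.12 rad and value of joint lever below 0.4 rad and contact force between the fingers and plug below 0.1 N), for 0.2 s.
At the end, for the whole second after the job is handed in: Plug upright and home in the socket (4 mm of its axis, underside 11 mm or more below the rim); lever held steady by the robot (over 1.5 N) level within 0.06 rad (joint 1.39 to 1.51); foot on the plug with over 1.5 N; robot off the plug; other three pieces in their pockets (horizontal distance between plug and socket below 0.004 m and z of plug in the frame of socket below -0.011 m and angle between plug's own z axis and vertical below 0.12 rad and value of joint lever between 1.39 and 1.51 rad and not (velocity of joint lever above 0.1 rad/s or velocity of joint lever below -0.1 rad/s) and contact force between foot and plug above 1.5 N and contact force between the fingers and plug below 0.1 N and contact force between any of the fingers, the arm and press above 1.5 N and z of each of thick_plug, square_a, square_b in the frame of tray below 0.016 m and distance of each of thick_plug, square_a, square_b from where it was at the start of the episode below 0.02 m); the arm keeps its last pose, push and grip.
It fails at once if another piece in the tray was taken out of its pocket or moved by over 20 mm (distance of any of thick_plug, square_a, square_b from where it was at the start of the episode above 0.02 m).
It fails at once if a bystander was moved by over 30 mm (distance of any of gouge, offcut_disc, wedge_block, oilstone, mallet, glue from where it was at the start of the episode above 0.03 m).
It also fails if it takes over 58 s, if anything falls off the work surface, if the arm or the gripper's body presses on something with over 40 N, if the wrist force passes 120 N, or if a joint passes its speed limit or range.

ROBOT

A 6-joint arm with a two-finger parallel gripper is mounted at the origin on the work surface. World frame = base frame: x ahead of the robot, y to its left, z up, the work surface at z = 0. Lengths are in m, angles in rad, forces in N, time in s.
With the tool pointing down it reaches from about 0.375 to 0.825 m from the base axis. Payload 5.5 kg.
Tool frame: the origin (TCP) lies midway between the tips of the shut fingers; the grasp point (between the pads) lies 19 mm behind it; z points along the fingers, y is the line along which they close (so a half turn about z gives the same grasp; the last joint's range is limited). The gripper opens to 85 mm and grips with 20 to 120 N. Pads are 22 mm wide; open, the fingers measure 114 mm over their backs; the gripper's body (76 mm by 85 mm) begins 54 mm behind the grasp point. The pads swing forward as they close: fully open they stand 13 mm farther back than shut.
Start: joints at [-1.105, 0.314, -0.047, 1.21, 0, 1.571], TCP at [0.269, -0.536, 0.231] pointing down, gripper open.
Joint ranges: [-2.67, 2.67], [-0.69, 1.73], [-1.03, 1.25], [-2.08, 2.16], [-1.42, 1.45], [-3.14, 3.14]. Speed limits (rad/s): [2.39, 2.39, 3.01, 3.14, 3.14, 3.14].

INTERFACE

Orientations are given as a unit quaternion [x, y, z, w].
In Python, from bench import status, eyes, order, finder gives the robot as it stands.
- The arm moves only by the tool arm_command, never from a script. Its argument "targets" is text: rows parted by semicolons, each of 7 numbers parted by spaces: the shift along the tool's x, y, z scaled (see below), then the turn, a rotation vector about the tool's x, y, z scaled (see below), then the opening, from 0 (shut) to 1 (fully open). A call has 1 to 12 rows; each row shifts and turns the commanded pose from where the row before left it, along the tool's axes as they then stand; what a row does not reach is not made up. The controller multiplies each number of a shift by 75 cm and each number of a turn by pi/2 rad. A row lasts 1/10 s, in which the tool goes at most 50 mm and 8.59 degrees, less where a joint would pass 70% of its speed; a pose out of reach is approached as far as the arm can. A call with a number of a shift or a turn outside -1 to 1 is refused whole. A call with a gripper value outside its range is refused whole. The fingers move at their own pace and stop on an object; "grip_force" is the grip in N (left out, the last holds). Time passes only in rows, so rows that do not move let the fingers close. It gives the time, the measured TCP pose, the force, the opening and the grip force at its end, in the units of the state.
- status.get_obs(): the state, without advancing time (a new reading comes with each control period).
- eyes.snapshot(name): name is "side" or "top"; returns (picture, depth): 420x560x3 uint8, blue, green, red; 420x560 float32, m along the optical axis (not along the pixel's ray), 0 where there is no reading.
- eyes.camera_params(name): a dict with "fx", "fy", "cx", "cy" (pixels), "rvec" (rotation vector, rad) and "tvec" (3), from world to camera coordinates, as OpenCV has them. Camera axes: x right, y down, z forward; pixel columns grow to the right and rows downward; lengths in m; the calibration is good to about 2 mm. A picture is of the moment at which its call begins. camera_params takes no time and is no camera call.
- order.finish_job(): hands the job in; it is judged then, once.
Trained networks look in the newest picture that a camera, given by its name, has taken for a name from the list of things; names that differ only in an ending like _2 or _b are one class to them, and where a whole thing is asked for, a point or a joint stands for the part that bears it (a point fixed in the world has none). Each returns a list of dicts, best first, with "conf" (0 to 1); they miss things now and then, are a little off and sometimes report something else, mostly with a low value. They report only what shows in the picture. A call takes as long as a camera call. They do not tell look-alikes from the thing itself.
- finder.search_frame(camera, thing): "extent" ([centre column, centre row, width, height] in pixels, round what is visible of it).
The state is a dict: "time": time; "joint_pos": joint angles; "qvel": joint speeds; "effort": joint torques, N m; "eef_pos": TCP position; "orientation": TCP orientation; "force": force on the tool from outside, world axes, zero at the start; "moment": the same for the moment, N m; "gripper_width": finger opening in m; "grasp_force": force on a finger pad.
Only numpy, scipy, OpenCV 4.12 (cv2) and the standard library are available. Lean on these libraries where they do the work, as an engineer would, in place of code of your own. Each camera call takes 0.05 s, during which the arm holds its last target. There are 200 camera calls.

## Working session

There is one attempt and no reset: what is moved stays moved. The work goes in short steps, Python scripts to look and compute and a tool call to move; the robot and the scene stay as the last step left them, time stands still between calls to the robot, and variables do not carry over. Pictures are saved under pics/ and viewed, at most 10 in all, crops included, and the job is handed in when it is done.

Besides the shell and the picture viewer there is one more tool, called after "Request:" as a command line: name --argument value ..., lists and objects as JSON in quotes. arm_command: Moves the arm, as the interface text tells. Its arguments: {"type":"object","properties":{"targets":{"type":"string"},"grip_force":{"type":"number"}},"required":["targets"]}

```bash
mkdir -p pics; ls; python3 - <<'E'
from bench import status, eyes, order, finder
import cv2,numpy as np
print(status.get_obs())
for n in ("top","side"):
    p,d=eyes.snapshot(n); cv2.imwrite(f"pics/{n}0.png",p); np.save(f"{n}0.npy",d); print(n,eyes.camera_params(n))
E
```

```text
pics
{'time': 0.0, 'joint_pos': array([-1.10498578e+00,  3.14240205e-01, -4.80403611e-02,  1.21020629e+00,
       -5.46092756e-07,  1.57083476e+00]), 'qvel': array([-0.00078544,  0.00103858,  0.00056013,  0.00072724, -0.00195483,
        0.00145909]), 'effort': array([ 9.97827374e-04, -5.39594042e+01,  3.39748728e+01,  1.93817262e-02,
       -7.18196873e-06,  8.69409803e-06]), 'eef_pos': array([ 0.26923571, -0.53557267,  0.23044304]), 'orientation': array([ 9.73004038e-01,  2.30786540e-01, -1.95372478e-04, -8.22373239e-04]), 'force': array([0.86328954, 0.75867186, 0.02918598]), 'moment': array([-0.00805876,  0.02210261, -0.00839028]), 'grasp_force': 0.0, 'gripper_width': 0.0857106698062902}
top {'fx': 462.15082864368264, 'fy': 462.15082864368264, 'cx': 274.1929233733002, 'cy': 214.66417559445037, 'rvec': array([ 2.14420389, -2.1510846 ,  0.14198821]), 'tvec': array([-0.08302561,  0.55890906,  1.12245154])}
side {'fx': 545.6004731285711, 'fy': 545.6004731285711, 'cx': 287.02777755481344, 'cy': 217.49356688457098, 'rvec': array([ 2.35025524, -0.07852121,  0.02308648]), 'tvec': array([-0.54403768,  0.0987684 ,  1.48183372])}
```

View pics/top0.png

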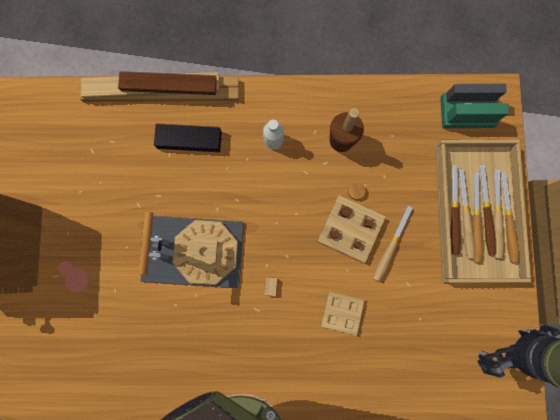

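View pics/side0.png

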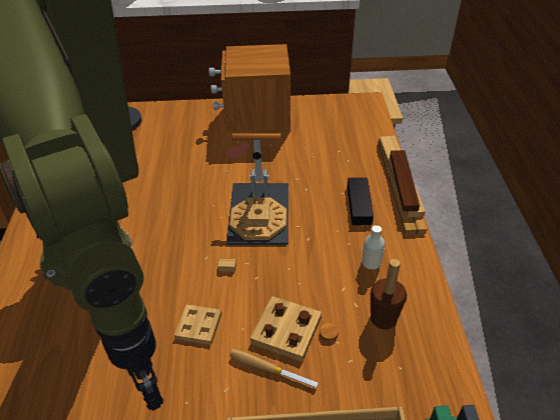

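The top view shows the large tray at about (352,229), the press board at about (206,252) with its pivot to the left, and the handle bar at about (147,243). The small tray at (343,314) is a decoy. Next I'll zoom in.

```bash
cat > h.py <<'E'
import numpy as np, cv2
from bench import status, eyes, order, finder
def cam(n):
    c=eyes.camera_params(n); R=cv2.Rodrigues(c["rvec"])[0]; return c,R,np.ravel(c["tvec"])
def onz(n,u,v,z):
    c,R,t=cam(n); o=-R.T@t; d=R.T@np.array([(u-c["cx"])/c["fx"],(v-c["cy"])/c["fy"],1]); return o+d*(z-o[2])/d[2]
def cloud(n,d):
    c,R,t=cam(n); v,u=np.indices(d.shape); P=np.stack([(u-c["cx"])/c["fx"]*d,(v-c["cy"])/c["fy"]*d,d],-1); return (P-t)@R
def pix(n,p):
    c,R,t=cam(n); q=R@np.asarray(p)+t; return c["fx"]*q[0]/q[2]+c["cx"],c["fy"]*q[1]/q[2]+c["cy"]
E
python3 - <<'E'
from h import *
t=cv2.imread("pics/top0.png"); s=cv2.imread("pics/side0.png")
f=lambda im,x,y,w,h,W,H:cv2.resize(im[y:y+h,x:x+w],(W,H),interpolation=cv2.INTER_CUBIC)
a=np.hstack([f(t,310,185,80,80,400,300*4//3),f(s,245,290,80,80,400,400)])
cv2.imwrite("pics/c1.png",a)
b=np.hstack([f(t,135,200,115,100,400,348),f(s,220,125,80,125,256,400)[:348]]); cv2.imwrite("pics/c2.png",b)
d=np.load("top0.npy");P=cloud("top",d)
# tray
m=(P[...,2]>.018)&(P[...,2]<.030)
reg=np.zeros_like(m); reg[190:270,312:390]=1; m&=reg
n,l,st,ce=cv2.connectedComponentsWithStats(m.astype(np.uint8)); k=1+np.argmax(st[1:,4]); q=P[l==k]
print("tray",st[k],q[:,2].mean(),cv2.minAreaRect(q[:,:2].astype(np.float32)))
m=(P[...,2]>.033)&(P[...,2]<.046)&reg; n,l,st,ce=cv2.connectedComponentsWithStats(m.astype(np.uint8))
for k in range(1,n): print("piece",st[k][4],ce[k],np.median(P[l==k],0),cv2.minAreaRect(P[l==k][:,:2].astype(np.float32)))
reg[:]=0;reg[205:300,135:250]=1
for lo,hi,nm in((.036,.048,"boss"),(.019,.030,"board"),(.006,.014,"bed"),(.215,.26,"handle")):
    m=(P[...,2]>lo)&(P[...,2]<hi)&reg; n,l,st,ce=cv2.connectedComponentsWithStats(m.astype(np.uint8)); k=1+np.argmax(st[1:,4]);q=P[l==k]
    print(nm,st[k],np.median(q,0),cv2.minAreaRect(q[:,:2].astype(np.float32)))
for th in("plug","thick_plug","square_a","tray","socket","handle","press"):
    for c in("top","side"): print(th,c,[(np.round(r["extent"]).tolist(),round(r["conf"],2)) for r in finder.search_frame(c,th)[:4]])
E
```

```text
tray [ 318  196   67   67 2091] 0.02350888264808057 ((0.5255733132362366, -0.28031814098358154), (0.13030241429805756, 0.13119538128376007), 64.6676254272461)
piece 83 [345.84337349 210.57831325] [ 0.56741543 -0.26499351  0.03935827] ((0.5682064890861511, -0.26488086581230164), (0.022975198924541473, 0.024433646351099014), 44.22102737426758)
piece 57 [369.26315789 222.40350877] [ 0.5384052  -0.32219811  0.03920528] ((0.5387946963310242, -0.32323941588401794), (0.0184711255133152, 0.018023628741502762), 75.51081085205078)
piece 54 [334.98148148 233.35185185] [ 0.51137497 -0.23616115  0.03873055] ((0.5107412934303284, -0.23748944699764252), (0.017847225069999695, 0.017994986847043037), 0.33796533942222595)
piece 41 [358.48780488 243.95121951] [ 0.48413902 -0.2934356   0.03900825] ((0.48404639959335327, -0.2937694489955902), (0.016476361081004143, 0.015487953089177608), 20.679420471191406)
boss [191 239  27  25 537] [0.46776296 0.08971912 0.04185441] ((0.46772056818008423, 0.08957231044769287), (0.06079280376434326, 0.05977403745055199), 85.83515167236328)
board [ 173  220   65   65 260
[... 794 characters left out ...]
0.0], 0.62), ([352.0, 231.0, 71.0, 68.0], 0.44), ([368.0, 224.0, 12.0, 10.0], 0.43)]
square_a side [([294.0, 340.0, 6.0, 17.0], 0.62)]
tray top [([353.0, 227.0, 72.0, 67.0], 0.97), ([345.0, 313.0, 41.0, 46.0], 0.61), ([191.0, 249.0, 105.0, 78.0], 0.53)]
tray side [([287.0, 329.0, 68.0, 68.0], 0.95), ([198.0, 324.0, 50.0, 38.0], 0.59)]
socket top [([191.0, 249.0, 105.0, 77.0], 0.57), ([272.0, 135.0, 22.0, 28.0], 0.28)]
socket side []
handle top [([152.0, 243.0, 22.0, 63.0], 0.78)]
handle side [([256.0, 156.0, 49.0, 46.0], 0.74), ([275.0, 368.0, 86.0, 38.0], 0.36), ([286.0, 328.0, 67.0, 61.0], 0.3)]
press top [([194.0, 249.0, 109.0, 75.0], 0.7)]
press side [([259.0, 188.0, 60.0, 112.0], 0.79)]
```

View pics/c1.png

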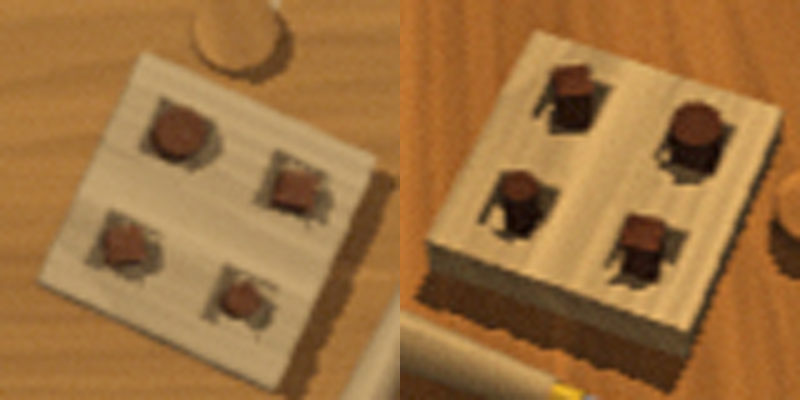

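View pics/c2.png

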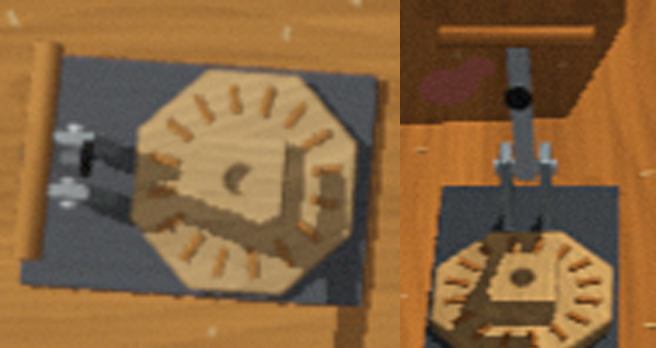

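```bash
cat >> h.py <<'E'
from scipy.spatial.transform import Rotation as Ro
def delta(p,yaw_y,tilt=None):
    """shift/turn (tool units) from the current pose to TCP at p, pointing down, tool y at world angle yaw_y deg"""
    o=status.get_obs(); R=Ro.from_quat(o["orientation"])
    y=np.array([np.cos(np.radians(yaw_y)),np.sin(np.radians(yaw_y)),0]); z=np.array([0,0,-1.]); T=Ro.from_matrix(np.c_[np.cross(y,z),y,z])
    if tilt is not None: T=tilt*T
    print("t",o["time"],"pos",o["eef_pos"].round(4),"F",o["force"].round(2),"w",round(o["gripper_width"],4))
    s=R.inv().apply(np.asarray(p)-o["eef_pos"])/.75; r=(R.inv()*T).as_rotvec()/(np.pi/2)
    print("shift",s.round(4),"turn",r.round(4),"rows>=",max(np.linalg.norm(s)*.75/.05,np.linalg.norm(r)*90/8.59).round(1))
E
python3 - <<'E'
from h import *
for n in("top","side"):
    d=np.load(n+"0.npy");P=cloud(n,d)
    for nm,c,z,r in(("plug",(.484,-.294),.040,.02),("boss",(.468,.09),.042,.05)):
        m=(abs(P[...,2]-z)<.002)&(np.hypot(P[...,0]-c[0],P[...,1]-c[1])<r); q=P[m]
        print(n,nm,m.sum(),q.mean(0),cv2.minAreaRect(q[:,:2].astype(np.float32)), ((q.max(0)+q.min(0))/2).round(4))
    for nm,b in(("bed",(.471,.1237)),):pass
np.set_printoptions(suppress=True)
delta([.4838,-.2940,.12],-25.3)
E
```

```text
top plug 24 [ 0.48455932 -0.29481343  0.0394197 ] ((0.48458990454673767, -0.2941379249095917), (0.015595555305480957, 0.014937789179384708), 33.578819274902344) [ 0.4842 -0.2942  0.04  ]
top boss 338 [0.46718638 0.09043432 0.0419984 ] ((0.4677497148513794, 0.08983216434717178), (0.060403984040021896, 0.059768304228782654), 86.01158905029297) [0.468  0.0896 0.042 ]
side plug 24 [ 0.48451362 -0.29529394  0.03987446] ((0.48468509316444397, -0.295490026473999), (0.01708143576979637, 0.013985919766128063), 86.39429473876953) [ 0.4847 -0.2957  0.04  ]
side boss 193 [0.46912917 0.08910044 0.04189414] ((0.4694216847419739, 0.08854030817747116), (0.06640452146530151, 0.05947954207658768), 85.02367401123047) [0.4697 0.0889 0.042 ]
t 0.8 pos [ 0.2695 -0.5361  0.2313] F [ 0.14  0.14 -0.54] w 0.0857
shift [ 0.4003 -0.1601  0.1484] turn [ 0.      0.     -0.4224] rows>= 6.8
```

Request:
arm_command --targets "0.04 -0.016 0.0148 0 0 0 0.6; 0.04 -0.016 0.0148 0 0 0 0.5; 0.04 -0.016 0.0148 0 0 0 0.5; 0.04 -0.016 0.0148 0 0 0 0.5; 0.04 -0.016 0.0148 0 0 0 0.5; 0.04 -0.016 0.0148 0 0 0 0.5; 0.04 -0.016 0.0148 0 0 0 0.5; 0.04 -0.016 0.0148 0 0 0 0.5; 0.04 -0.016 0.0148 0 0 0 0.5; 0.04 -0.016 0.0148 0 0 0 0.5"

```text
time: 1.8
eef_pos: [0.4845, -0.2931, 0.1201]
orientation: [0.973, 0.231, 0.0, 0.0]
force: [0.0, -1.0, 0.7]
gripper_width: 0.0424
grasp_force: 0.0
```

Request:
arm_command --targets "0 0 0 0 0 -0.0845 0.5; 0 0 0 0 0 -0.0845 0.5; 0 0 0 0 0 -0.0845 0.5; 0 0 0 0 0 -0.0845 0.5; 0 0 0 0 0 -0.0845 0.5; 0 0 0 0 0 0 0.5; 0 0 0 0 0 0 0.5"

```text
time: 2.5
eef_pos: [0.4837, -0.2941, 0.1204]
orientation: [0.846, 0.534, 0.0, 0.0]
force: [-0.5, 0.3, -0.3]
gripper_width: 0.0424
grasp_force: 0.0
```

```bash
python3 - <<'E'
from h import *
np.set_printoptions(suppress=True)
p,d=eyes.snapshot("side");cv2.imwrite("pics/s1.png",cv2.resize(p[250:420,180:400],None,fx=3,fy=3))
delta([.4845,-.2943,.045],-25.3)
E
```

```text
t 2.55 pos [ 0.4837 -0.2942  0.1204] F [-0.12  1.21  0.35] w 0.0428
shift [0.0003 0.0011 0.1005] turn [ 0.0001 -0.     -0.0016] rows>= 1.5
```

View pics/s1.png

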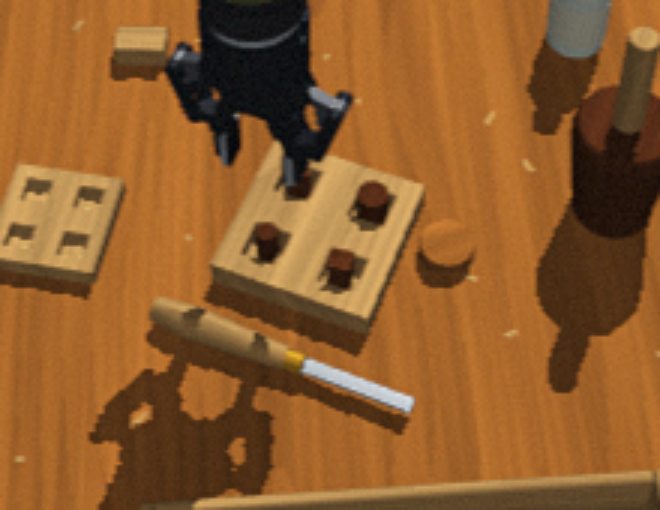

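The open gripper is centred over the slim plug, which is at crop (267,240), and its neighbours are clear. Descending.

Request:
arm_command --targets "0.0003 0.001 0.03 0 0 0 0.5; 0 0 0.03 0 0 0 0.5; 0 0 0.03 0 0 0 0.5; 0 0 0.02 0 0 0 0.5; 0 0 0.015 0 0 0 0.5; 0 0 0 0 0 0 0.5; 0 0 0 0 0 0 0.5"

```text
time: 3.25
eef_pos: [0.4846, -0.2944, 0.0269]
orientation: [0.845, 0.535, 0.0, 0.0]
force: [-0.0, -0.3, -0.4]
gripper_width: 0.0427
grasp_force: 0.0
```

Request:
arm_command --targets "0 0 0 0 0 0 0; 0 0 0 0 0 0 0; 0 0 0 0 0 0 0; 0 0 0 0 0 0 0; 0 0 0 0 0 0 0; 0 0 0 0 0 0 0; 0 0 0 0 0 0 0; 0 0 0 0 0 0 0" --grip_force 25

```text
time: 4.05
eef_pos: [0.4851, -0.2947, 0.0276]
orientation: [0.845, 0.535, 0.0, 0.001]
force: [-0.2, 0.2, 6.7]
gripper_width: 0.0168
grasp_force: 24.6
```

Request:
arm_command --targets "0 0 -0.01 0 0 0 0; 0 0 -0.02 0 0 0 0; 0 0 -0.03 0 0 0 0; 0 0 -0.04 0 0 0 0; 0 0 -0.02 0 0 0 0; 0 0 0 0 0 0 0; 0 0 0 0 0 0 0; 0 0 0 0 0 0 0"

```text
time: 4.85
eef_pos: [0.4835, -0.2937, 0.1153]
orientation: [0.845, 0.535, -0.0, -0.001]
force: [0.5, -0.3, 0.1]
gripper_width: 0.0165
grasp_force: 24.4
```

```bash
python3 - <<'E'
from h import *
np.set_printoptions(suppress=True)
p,d=eyes.snapshot("side");c=p[230:370,220:340]
P=cloud("side",d); o=status.get_obs(); e=o["eef_pos"]
cv2.imwrite("pics/s2.png",cv2.resize(c,None,fx=4,fy=4,interpolation=cv2.INTER_CUBIC))
m=(np.hypot(P[...,0]-e[0],P[...,1]-e[1])<.012)&(P[...,2]<e[2]-.003)&(P[...,2]>e[2]-.03); q=P[m]
print(e,m.sum(),q.mean(0),q.min(0),q.max(0))
for z in(.0,-.005,-.01,-.015): 
    k=abs(q[:,2]-e[2]-z)<.003
    if k.any(): print(z,k.sum(),q[k].mean(0)-e,q[k].min(0)-e,q[k].max(0)-e)
delta([.468,.0895,.115],-4.3)
E
```

```text
[ 0.48345411 -0.29367572  0.11518523] 23 [ 0.48210661 -0.30020966  0.10453602] [ 0.47532328 -0.30304913  0.09777336] [ 0.4909455  -0.29591146  0.11079514]
-0.005 8 [-0.00326095 -0.00712378 -0.00595552] [-0.00785034 -0.00929641 -0.00771134] [ 0.00094087 -0.00244538 -0.00439009]
-0.01 8 [-0.00089088 -0.00686977 -0.01031899] [-0.00796572 -0.00937341 -0.01246962] [ 0.00514809 -0.00375943 -0.00771134]
-0.015 9 [-0.00006498 -0.00558979 -0.01499074] [-0.00813083 -0.00750572 -0.01741187] [ 0.00749139 -0.00223574 -0.01246962]
t 4.9 pos [ 0.4835 -0.2937  0.1152] F [-0.23 -0.7  -0.34] w 0.0164
shift [ 0.4531 -0.2369  0.0009] turn [-0.0015 -0.0004 -0.2332] rows>= 7.7
```

View pics/s2.png

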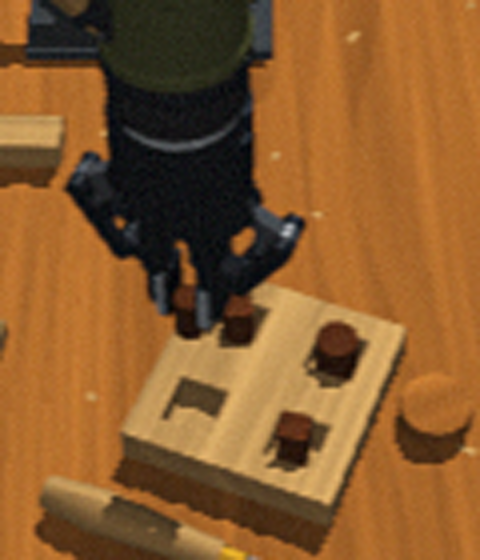

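The plug is held upright, with its lower end at crop (190,315). Its underside is about 17.5 mm below the TCP and the other three pieces are still in place. Moving to above the socket.

Request:
arm_command --targets "0.0412 -0.0215 0 0 0 0 0; 0.0412 -0.0215 0 0 0 0 0; 0.0412 -0.0215 0 0 0 0 0; 0.0412 -0.0215 0 0 0 0 0; 0.0412 -0.0215 0 0 0 0 0; 0.0412 -0.0215 0 0 0 0 0; 0.0412 -0.0215 0 0 0 0 0; 0.0412 -0.0215 0 0 0 0 0; 0.0412 -0.0215 0 0 0 0 0; 0.0412 -0.0215 0 0 0 0 0; 0.0412 -0.0215 0 0 0 0 0; 0 0 0 0 0 0 0"

```text
time: 6.1
eef_pos: [0.4684, 0.0921, 0.1157]
orientation: [0.843, 0.537, -0.0, -0.001]
force: [0.1, -0.1, -0.2]
gripper_width: 0.0168
grasp_force: 24.5
```

Request:
arm_command --targets "0 0 0 0 0 -0.0777 0; 0 0 0 0 0 -0.0777 0; 0 0 0 0 0 -0.0777 0; 0 0 0 0 0 0 0; 0 0 0 0 0 0 0; 0 0 0 0 0 0 0"

```text
time: 6.7
eef_pos: [0.469, 0.0885, 0.1162]
orientation: [0.734, 0.679, -0.0, -0.0]
force: [-0.2, 0.6, -0.7]
gripper_width: 0.0169
grasp_force: 24.5
```

```bash
python3 - <<'E'
from h import *
np.set_printoptions(suppress=True)
p,d=eyes.snapshot("side");c=p[110:260,190:330]
P=cloud("side",d); o=status.get_obs(); e=o["eef_pos"]
cv2.imwrite("pics/s3.png",cv2.resize(c,None,fx=4,fy=4,interpolation=cv2.INTER_CUBIC))
m=(np.hypot(P[...,0]-e[0],P[...,1]-e[1])<.014)&(P[...,2]<e[2]-.003)&(P[...,2]>e[2]-.03); q=P[m]
print(e,m.sum(),q.mean(0)-e,q.min(0)-e,q.max(0)-e)
delta([.468,.0895,.0625],-4.3)
E
```

```text
[0.46908382 0.08857433 0.11635201] 26 [-0.00011208 -0.00533651 -0.01101163] [-0.00824328 -0.00955456 -0.01956853] [ 0.00867866  0.00148636 -0.0032471 ]
t 6.75 pos [0.4691 0.0886 0.1164] F [ 0.33 -0.89 -1.16] w 0.0164
shift [ 0.0011 -0.0015  0.0718] turn [-0.0002  0.0001 -0.0013] rows>= 1.1
```

View pics/s3.png

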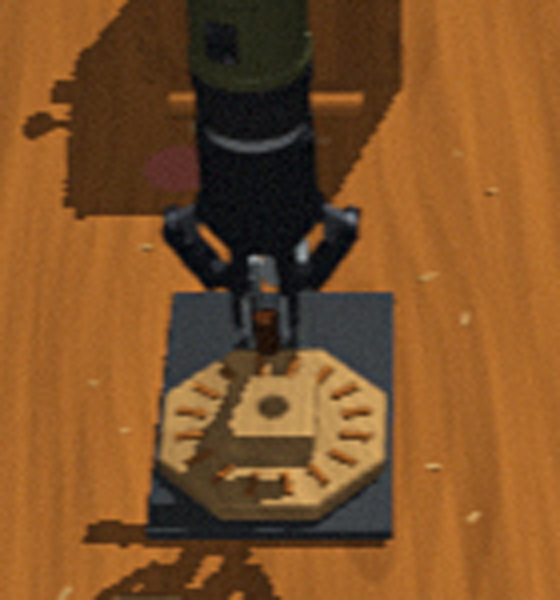

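The plug hangs above the socket, with the plug at crop (265,330) and the hole at (273,406). I'll compare the two in x more carefully.

```bash
python3 - <<'E'
from h import *
np.set_printoptions(suppress=True)
p,d=eyes.snapshot("side")
g=p[204:220,250:267].astype(int).sum(2); print(g)
print("hole", onz("side",258.25,211.75,.042), "pred px socket", pix("side",[.468,.0895,.042]))
e=status.get_obs()["eef_pos"]; print(e,"pred plug bottom px",pix("side",e-[0,0,.0175]),pix("side",e-[.009,0,.012]),pix("side",e-[-.009,0,.012]))
print(p[180:202,246:268].astype(int).sum(2))
E
```

```text
[[197 196 297 361 345 340 386 396 365 355 369 366 351 384 426 434 435]
 [195 205 326 401 399 420 441 431 417 411 431 426 412 415 446 416 419]
 [205 320 428 410 396 407 427 414 421 425 427 428 412 428 430 427 420]
 [199 325 425 396 393 417 428 415 401 423 419 435 410 425 430 423 430]
 [331 428 432 418 419 417 389 338 358 372 398 426 409 428 426 425 431]
 [324 426 428 411 384 323 263 227 203 200 256 369 424 436 429 411 433]
 [331 416 422 390 321 224 165 177 182 181 184 268 379 442 439 421 445]
 [429 434 415 381 283 149 170 170 175 190 150 198 330 430 430 428 442]
 [436 427 409 397 298 160 153 167 172 177 175 239 363 446 443 434 445]
 [428 422 411 417 358 234 180 172 191 183 253 361 431 444 429 408 436]
 [425 404 423 438 425 384 308 249 270 310 377 421 434 452 443 423 455]
 [423 404 426 434 414 418 406 398 420 439 437 424 432 430 427 415 446]
 [420 419 423 439 420 413 405 406 415 435 422 432 420 446 429 420 445]
 [415 417 434 435 426 414 421 407 431 444 429 425 448 453 433 436 464]
 [426 412 431 441 432 416 428 423 442 439 431 439 441 455 444 437 456]
 [179 186 197 203 203 193 192 172 2
[... 1749 characters left out ...]
9  84  60  72 144 191 132  76
  138 194 186 188]
 [195 169 179 136  81  81 147 145  87  68  72  56  49  60 132 143  87  86
  133 194 174 187]
 [179 170 148  77  62  97 175 159  92  58  57  65  49  64  88  77  77  84
  148 213 220 203]
 [182 188 162 152 131 137 150 130  88  57  64  61  72  89 119 132 135 134
  195 264 289 318]
 [185 198 214 209 211 217 191 193 170 111  89  46  97 149 203 184 191 191
  329 431 441 425]
 [191 210 221 223 193 208 198 182 160 138 152 169 194 185 197 187 164 143
  250 379 436 444]
 [194 191 207 193 208 204 211 178 134 128 173 193 185 191 193 179 171 234
  338 379 426 425]
 [146 178 218 204 206 222 202 178 134 156 302 312 198 186 184 179 228 303
  331 385 417 427]]
```

Request:
arm_command --targets "0.0008 0 0.03 0 0 0 0; 0 0 0.03 0 0 0 0; 0 0 0.011 0 0 0 0; 0 0 0 0 0 0 0; 0 0 0.003 0 0 0 0; 0 0 0.003 0 0 0 0; 0 0 0.003 0 0 0 0; 0 0 0 0 0 0 0"

```text
time: 7.6
eef_pos: [0.4694, 0.0895, 0.0567]
orientation: [0.733, 0.68, 0.0, 0.0]
force: [-0.5, -0.4, -0.1]
gripper_width: 0.0167
grasp_force: 24.5
```

Request:
arm_command --targets "0 0 0.003 0 0 0 0; 0 0 0.003 0 0 0 0; 0 0 0.003 0 0 0 0; 0 0 0.003 0 0 0 0; 0 0 0 0 0 0 0; 0 0 0 0 0 0 0"

```text
time: 8.2
eef_pos: [0.4692, 0.0895, 0.0475]
orientation: [0.733, 0.68, -0.0, -0.0]
force: [0.1, 0.5, -0.5]
gripper_width: 0.0166
grasp_force: 24.5
```

Inside the socket with no side force, so one or two mm remain before I release.

Request:
arm_command --targets "0 0 0.001 0 0 0 0; 0 0 0 0 0 0 0; 0 0 0 0 0 0 0.3; 0 0 0 0 0 0 0.3; 0 0 0 0 0 0 0.3; 0 0 0 0 0 0 0.3; 0 0 0 0 0 0 0.3; 0 0 0 0 0 0 0.3"

```text
time: 9.0
eef_pos: [0.4692, 0.0894, 0.0468]
orientation: [0.733, 0.68, -0.0, 0.0]
force: [0.6, -0.4, -0.2]
gripper_width: 0.0256
grasp_force: 0.0
```

Request:
arm_command --targets "0 0 -0.02 0 0 0 0.3; 0 0 -0.03 0 0 0 0.3; 0 0 -0.04 0 0 0 0.3; -0.04 0 -0.03 0 0 0 0; -0.06 0 0 0 0 0 0; -0.06 0 0 0 0 0 0; -0.06 0 0 0 0 0 0; 0 0 0 0 0 0 0; 0 0 0 0 0 0 0"

```text
time: 9.9
eef_pos: [0.4566, -0.0758, 0.1368]
orientation: [0.734, 0.679, 0.0, -0.0]
force: [0.5, 0.3, -0.5]
gripper_width: 0.0003
grasp_force: 0.0
```

```bash
python3 - <<'E'
from h import *
np.set_printoptions(suppress=True)
a,d=eyes.snapshot("side");b,d2=eyes.snapshot("top")
f=lambda im,x,y,w,h:cv2.resize(im[y:y+h,x:x+w],(400,480),interpolation=cv2.INTER_CUBIC)
cv2.imwrite("pics/s4.png",np.hstack([f(a,205,130,100,120),f(b,150,190,100,120)]))
for n,dd in(("side",d),("top",d2)):
    P=cloud(n,dd); m=(np.hypot(P[...,0]-.469,P[...,1]-.09)<.02)&(P[...,2]>.05)&(P[...,2]<.08);q=P[m]
    if m.any(): print(n,m.sum(),np.percentile(q,[2,50,98],axis=0))
o=status.get_obs();print(o["eef_pos"],o["orientation"],o["joint_pos"])
E
```

```text
side 1 [[0.47802512 0.08538994 0.05058748]
 [0.47802512 0.08538994 0.05058748]
 [0.47802512 0.08538994 0.05058748]]
top 44 [[0.4594563  0.08050003 0.05239145]
 [0.46699183 0.08894149 0.05761556]
 [0.47432979 0.09683634 0.06130641]]
[ 0.45681734 -0.0743644   0.1367235 ] [ 0.73299012  0.68023923  0.00008983 -0.00025452] [-0.16169735  0.12156397 -0.51418667  0.93533721  0.00045432  1.48371725]
```

View pics/s4.png

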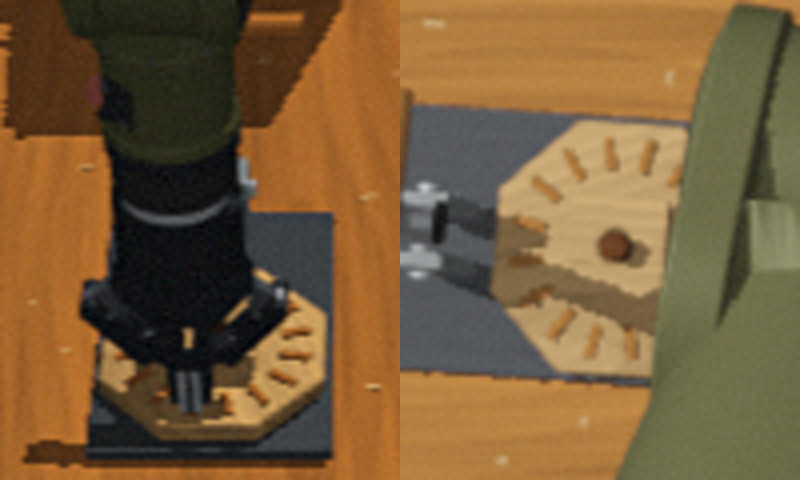

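The plug stands home: its top is at z ≈ 0.058, seen at (614,245) in the right panel, and the lever is still up. Next I'll grip the handle bar to the side of the lever, with tool y along the socket's y. First I rise and turn.

Request:
arm_command --targets "0 0 -0.05 0 0 0 0.3; 0 0 -0.06 0 0 0 0.6; 0 0 -0.06 0 0 0 0.6; 0 0 -0.05 0 0 -0.09 0.6; 0 0 0 0 0 -0.09 0.6; 0 0 0 0 0 -0.09 0.6; 0 0 0 0 0 -0.09 0.6; 0 0 0 0 0 -0.09 0.6; 0 0 0 0 0 -0.09 0.6; 0 0 0 0 0 -0.09 0.6; 0 0 0 0 0 -0.09 0.6; 0 0 0 0 0 -0.09 0.6"

```text
time: 11.2
eef_pos: [0.457, -0.0733, 0.3017]
orientation: [0.181, 0.983, 0.0, -0.0]
force: [-0.5, -0.4, -0.2]
gripper_width: 0.0515
grasp_force: 0.0
```

Request:
arm_command --targets "0 0 0 0 0 -0.09 0.6; 0 0 0 0 0 -0.09 0.6; 0 0 0 0 0 0 0.6; 0 0 0 0 0 0 0.6"

```text
time: 11.6
eef_pos: [0.457, -0.074, 0.3017]
orientation: [0.046, 0.999, 0.0, -0.0]
force: [0.2, -1.1, -0.1]
gripper_width: 0.0514
grasp_force: 0.0
```

```bash
python3 - <<'E'
from h import *
np.set_printoptions(suppress=True)
delta([.510,.1774,.300],85.7); print(status.get_obs()["joint_pos"])
E
```

```text
t 11.6 pos [ 0.457  -0.074   0.3017] F [ 0.22 -1.12 -0.06] w 0.0514
shift [-0.0396  0.3402  0.0023] turn [ 0.0001 -0.0001 -0.0109] rows>= 5.1
[-0.16057398  0.03355339 -0.22471369  1.3127121   0.00013079 -0.06842777]
```

Request:
arm_command --targets "-0.0057 0.0486 0 0 0 -0.011 0.6; -0.0057 0.0486 0 0 0 0 0.6; -0.0057 0.0486 0 0 0 0 0.6; -0.0057 0.0486 0 0 0 0 0.6; -0.0057 0.0486 0 0 0 0 0.6; -0.0057 0.0486 0 0 0 0 0.6; -0.0057 0.0486 0 0 0 0 0.6; 0 0 0 0 0 0 0.6; 0 0 0 0 0 0 0.6"

```text
time: 12.5
eef_pos: [0.5057, 0.1779, 0.3014]
orientation: [0.037, 0.999, -0.0, -0.0]
force: [-0.1, -0.5, -0.1]
gripper_width: 0.0514
grasp_force: 0.0
```

```bash
python3 - <<'E'
from h import *
np.set_printoptions(suppress=True)
a,d=eyes.snapshot("side")
cv2.imwrite("pics/s5.png",cv2.resize(a[60:240,190:340],None,fx=3.3,fy=3.3,interpolation=cv2.INTER_CUBIC))
P=cloud("side",d); m=(np.abs(P[...,2]-.234)<.015)&(np.abs(P[...,1]-.178)<.03)&(abs(P[...,0]-.475)<.08);q=P[m]
print(m.sum(),np.percentile(q,[2,50,98],axis=0))
delta([.510,.1774,.215],85.7)
E
```

```text
349 [[0.41399981 0.16648674 0.22370164]
 [0.47689563 0.17552683 0.23877485]
 [0.53683167 0.18693375 0.24496613]]
t 12.55 pos [0.5057 0.1771 0.3015] F [-0.41  0.02  0.33] w 0.0511
shift [-0.0058  0.0009  0.1154] turn [-0.0005 -0.0004  0.0006] rows>= 1.7
```

View pics/s5.png

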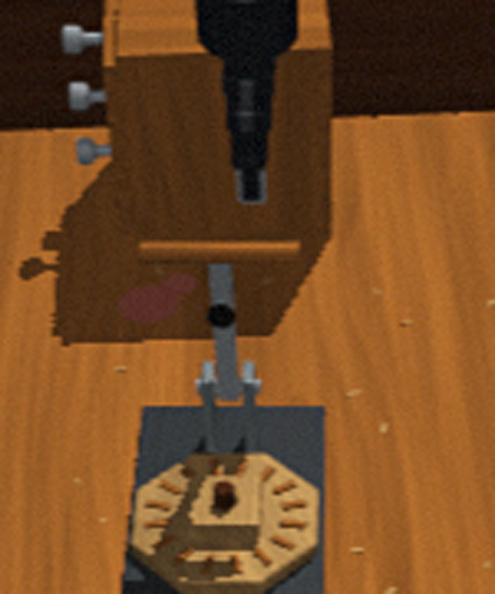

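The fingers are over the right half of the bar, at crop (250,200) against the bar at (220,250), and the plug sits in its socket at (225,495). Descending and gripping.

Request:
arm_command --targets "-0.0058 0.001 0.04 0 0 0 0.6; 0 0 0.04 0 0 0 0.6; 0 0 0.02 0 0 0 0.6; 0 0 0.015 0 0 0 0.6; 0 0 0 0 0 0 0.6"

```text
time: 13.05
eef_pos: [0.5096, 0.1762, 0.2144]
orientation: [0.038, 0.999, -0.0, -0.001]
force: [-0.9, 0.0, 0.5]
gripper_width: 0.0513
grasp_force: 0.0
```

Request:
arm_command --targets "0 0 0 0 0 0 0; 0 0 0 0 0 0 0; 0 0 0 0 0 0 0; 0 0 0 0 0 0 0; 0 0 0 0 0 0 0; 0 0 0 0 0 0 0; 0 0 0 0 0 0 0" --grip_force 50

```text
time: 13.75
eef_pos: [0.5113, 0.1779, 0.217]
orientation: [0.037, 0.999, 0.001, 0.001]
force: [-1.1, 1.1, 5.6]
gripper_width: 0.0164
grasp_force: 49.0
```

```bash
python3 -c "
import numpy as np
a=np.radians(np.linspace(83.08,0,25));u=.16*np.cos(a);z=.16*np.sin(a)
for i in range(24): print('0 %.4f %.4f 0 0 0 0;'%(-(u[i+1]-u[i])/.75,-(z[i+1]-z[i])/.75),end=' ' if i!=11 else '\n')"
```

```text
0 -0.0127 0.0019 0 0 0 0; 0 -0.0126 0.0027 0 0 0 0; 0 -0.0124 0.0035 0 0 0 0; 0 -0.0122 0.0042 0 0 0 0; 0 -0.0119 0.0049 0 0 0 0; 0 -0.0116 0.0056 0 0 0 0; 0 -0.0112 0.0063 0 0 0 0; 0 -0.0108 0.0070 0 0 0 0; 0 -0.0104 0.0076 0 0 0 0; 0 -0.0099 0.0083 0 0 0 0; 0 -0.0094 0.0088 0 0 0 0; 0 -0.0088 0.0094 0 0 0 0;
0 -0.0083 0.0099 0 0 0 0; 0 -0.0076 0.0104 0 0 0 0; 0 -0.0070 0.0108 0 0 0 0; 0 -0.0063 0.0112 0 0 0 0; 0 -0.0056 0.0116 0 0 0 0; 0 -0.0049 0.0119 0 0 0 0; 0 -0.0042 0.0122 0 0 0 0; 0 -0.0035 0.0124 0 0 0 0; 0 -0.0027 0.0126 0 0 0 0; 0 -0.0019 0.0127 0 0 0 0; 0 -0.0012 0.0128 0 0 0 0; 0 -0.0004 0.0129 0 0 0 0;
```

Request:
arm_command --targets "0 -0.0127 0.0019 0 0 0 0; 0 -0.0126 0.0027 0 0 0 0; 0 -0.0124 0.0035 0 0 0 0; 0 -0.0122 0.0042 0 0 0 0; 0 -0.0119 0.0049 0 0 0 0; 0 -0.0116 0.0056 0 0 0 0; 0 0 0 0 0 0 0"

```text
time: 14.45
eef_pos: [0.5074, 0.1222, 0.1985]
orientation: [0.037, 0.999, 0.001, 0.001]
force: [3.2, 4.1, 2.5]
gripper_width: 0.0163
grasp_force: 51.8
```

Request:
arm_command --targets "0 -0.0112 0.0063 0 0 0 0; 0 -0.0108 0.007 0 0 0 0; 0 -0.0104 0.0076 0 0 0 0; 0 -0.0099 0.0083 0 0 0 0; 0 -0.0094 0.0088 0 0 0 0; 0 -0.0088 0.0094 0 0 0 0; 0 0 0 0 0 0 0"

```text
time: 15.15
eef_pos: [0.504, 0.077, 0.1625]
orientation: [0.037, 0.999, 0.0, 0.001]
force: [4.9, 5.0, 2.6]
gripper_width: 0.0162
grasp_force: 51.7
```

Request:
arm_command --targets "0 -0.0083 0.0099 0 0 0 0; 0 -0.0076 0.0104 0 0 0 0; 0 -0.007 0.0108 0 0 0 0; 0 -0.0063 0.0112 0 0 0 0; 0 -0.0056 0.0116 0 0 0 0; 0 -0.0049 0.0119 0 0 0 0; 0 0 0 0 0 0 0"

```text
time: 15.85
eef_pos: [0.5018, 0.0482, 0.113]
orientation: [0.037, 0.999, 0.001, 0.001]
force: [4.1, 6.7, 1.1]
gripper_width: 0.0162
grasp_force: 54.0
```

Request:
arm_command --targets "0 -0.0042 0.0122 0 0 0 0; 0 -0.0035 0.0124 0 0 0 0; 0 -0.0027 0.0126 0 0 0 0; 0 -0.0019 0.0127 0 0 0 0; 0 0 0 0 0 0 0; 0 0 0 0 0 0 0"

```text
time: 16.45
eef_pos: [0.5012, 0.0392, 0.0764]
orientation: [0.037, 0.999, 0.001, 0.001]
force: [2.4, 6.1, 4.8]
gripper_width: 0.0164
grasp_force: 56.8
```

```bash
python3 - <<'E'
from h import *
np.set_printoptions(suppress=True)
for n in("side","top"):
    a,d=eyes.snapshot(n)
    cv2.imwrite(f"pics/e_{n}.png",cv2.resize(a[150:260,200:320] if n=="side" else a[200:300,140:260],None,fx=3.3,fy=3.3,interpolation=cv2.INTER_CUBIC))
    P=cloud(n,d); X=P-np.array([.4685,.0895,0]); px=X[...,0]*.997-X[...,1]*.0755; py=X[...,0]*.0755+X[...,1]*.997
    m=(px>-.064)&(px<-.025)&(py>-.075)&(py<-.02)&(P[...,2]>.06)&(P[...,2]<.15)
    if m.sum()>3: print(n,"bar",m.sum(),np.percentile(P[m][:,2],[10,50,90,98]),np.percentile(py[m],[2,50,98]))
o=status.get_obs(); print(o["time"],o["eef_pos"],o["force"],o["gripper_width"])
E
```

```text
side bar 102 [0.09264946 0.10271293 0.10747998 0.10919022] [-0.05907986 -0.0529358  -0.04402935]
top bar 37 [0.09834191 0.10285547 0.10710368 0.10827063] [-0.05715686 -0.05500835 -0.0507018 ]
16.55 [0.50125445 0.03920318 0.07651997] [2.79221894 5.6211004  4.21327727] 0.016326196332001896
```

Request:
arm_command --targets "0 -0.0012 0.006 0 0 0 0; 0 -0.001 0.009 0 0 0 0; 0 -0.0005 0.01 0 0 0 0; 0 0 0.008 0 0 0 0; 0 0 0 0 0 0 0; 0 0 0 0 0 0 0; 0 0 0 0 0 0 0" --grip_force 80

```text
time: 17.25
eef_pos: [0.5012, 0.0377, 0.0529]
orientation: [0.037, 0.999, 0.002, 0.001]
force: [-2.2, 5.0, 16.2]
gripper_width: 0.0158
grasp_force: 80.8
```

```bash
cat > m.py <<'E'
from h import *
np.set_printoptions(suppress=True)
for n in("side","top"):
    a,d=eyes.snapshot(n)
    cv2.imwrite(f"pics/f_{n}.png",cv2.resize(a[150:260,200:320] if n=="side" else a[200:300,140:260],(400,400),interpolation=cv2.INTER_CUBIC))
    P=cloud(n,d); X=P-np.array([.4685,.0895,0]); px=X[...,0]*.997-X[...,1]*.0755; py=X[...,0]*.0755+X[...,1]*.997
    for nm,a0,a1,b0,b1 in(("bar",-.064,-.025,-.075,-.02),("lever",-.008,.008,-.035,.09)):
        m=(px>a0)&(px<a1)&(py>b0)&(py<b1)&(P[...,2]>.055)&(P[...,2]<.15)
        if m.sum()>3:
            print(n,nm,m.sum(),np.percentile(P[m][:,2],[10,50,90,98]).round(4),np.percentile(py[m],[2,50,98]).round(4))
            if nm=="lever": print(np.c_[py[m],P[m][:,2]][::max(1,m.sum()//12)].round(3).tolist())
o=status.get_obs(); print(o["time"],o["eef_pos"],o["force"],o["gripper_width"],o["grasp_force"])
E
python3 m.py; python3 -c "
import cv2,numpy as np;cv2.imwrite('pics/f.png',np.hstack([cv2.imread('pics/f_side.png'),cv2.imread('pics/f_top.png')]))"
```

```text
side bar 98 [0.0723 0.0805 0.0846 0.086 ] [-0.0614 -0.0541 -0.0439]
side lever 98 [0.0792 0.083  0.0919 0.0954] [-0.0331 -0.0055  0.0386]
[[0.04, 0.083], [0.033, 0.082], [0.023, 0.083], [0.012, 0.089], [0.005, 0.092], [-0.0, 0.09], [-0.004, 0.086], [-0.005, 0.083], [-0.013, 0.082], [-0.012, 0.078], [-0.021, 0.079], [-0.029, 0.083], [-0.033, 0.083]]
top bar 15 [0.0773 0.0806 0.0834 0.0849] [-0.0587 -0.0575 -0.0549]
17.35 [0.50120105 0.03766658 0.05292822] [-0.92572204  5.63240745 15.81844546] 0.01593510491949595 80.80924987792969
```

View pics/f.png

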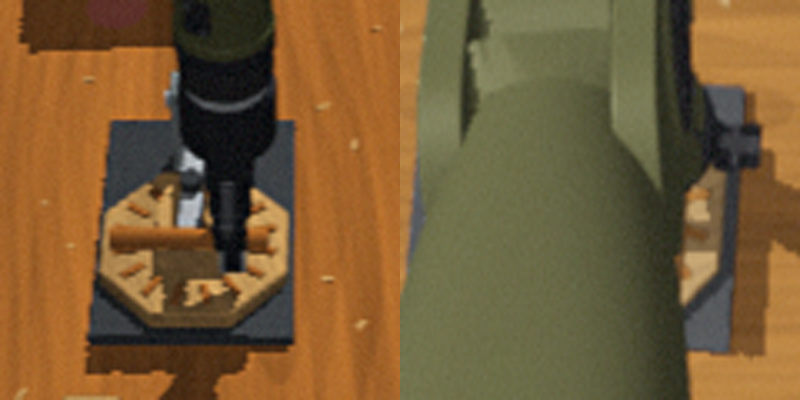

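The lever is level: its top is at z ≈ 0.083 all along, the bar centre is at about 0.076 (side view, bar at (190,237)), and the fingers hold it. I'll hold for a second to check for creep.

Request:
arm_command --targets "0 0 0.0005 0 0 0 0; 0 0 0 0 0 0 0; 0 0 0 0 0 0 0; 0 0 0 0 0 0 0; 0 0 0 0 0 0 0; 0 0 0 0 0 0 0; 0 0 0 0 0 0 0; 0 0 0 0 0 0 0; 0 0 0 0 0 0 0; 0 0 0 0 0 0 0"

```text
time: 18.35
eef_pos: [0.5012, 0.0377, 0.0526]
orientation: [0.037, 0.999, 0.002, 0.001]
force: [-1.8, 5.7, 16.1]
gripper_width: 0.0157
grasp_force: 80.9
```

```bash
python3 m.py
```

```text
side bar 84 [0.0724 0.0793 0.0842 0.0875] [-0.0611 -0.0547 -0.0453]
side lever 98 [0.0793 0.0829 0.0916 0.0936] [-0.0332 -0.0066  0.0377]
[[0.042, 0.082], [0.028, 0.082], [0.029, 0.077], [0.017, 0.085], [0.002, 0.091], [-0.004, 0.093], [-0.005, 0.086], [-0.009, 0.083], [-0.008, 0.078], [-0.021, 0.083], [-0.021, 0.079], [-0.027, 0.081], [-0.034, 0.08]]
top bar 16 [0.075  0.079  0.0826 0.0843] [-0.0588 -0.0576 -0.0546]
18.45 [0.50124913 0.03767176 0.05263985] [-0.53103623  6.19287367 16.05726405] 0.01597327552288219 80.88412642478943
```

Steady and level, so I'm handing in.

```bash
python3 -c "
from bench import order; print(order.finish_job())"
```

```text
the job is handed in; nothing more can be done
None
```

I handed the job in at about 18.5 s. By my measurements, the slim plug is home in the socket and the gripper is holding the lever level and steady on it. No verdict came back.

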